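# Dropper bottles into the tray by size

## Task

Put the four dropper bottles of paint away in the divided tray, one to a compartment, standing upright in order of size: the smallest in the compartment nearest the masked car body, so that nothing tall gets in the way there, and the largest at the far end. Keep the bottles upright all the way and set each down gently on the cork without dropping it, and leave the car body where it is.

Things in the scene. Friction and masses are not known exactly. Their poses are not given: they have to be found in the camera images.
- bottle_a: the smallest of four round dropper bottles of paint, loose: near-black bottle with a white paper label, ribbed white screw cap and grey rubber bulb on top. Round glass part 24 mm in diameter, straight-sided from the foot up to 44 mm; 84 mm tall in all; about 30 g. Origin at the centre of its underside, z up its axis. Starts standing upright on the bench
- bottle_b: the second smallest of four round dropper bottles of paint, loose: near-black bottle with a white paper label, ribbed white screw cap and grey rubber bulb on top. Round glass part 30 mm in diameter, straight-sided from the foot up to 56 mm; 104 mm tall in all; about 55 g. Origin at the centre of its underside, z up its axis. Starts standing upright on the bench
- bottle_c: the second largest of four round dropper bottles of paint, loose: near-black bottle with a white paper label, ribbed white screw cap and grey rubber bulb on top. Round glass part 37 mm in diameter, straight-sided from the foot up to 70 mm; 124 mm tall in all; about 115 g. Origin at the centre of its underside, z up its axis. Starts standing upright on the bench
- bottle_d: the largest of four round dropper bottles of paint, loose: near-black bottle with a white paper label, ribbed white screw cap and grey rubber bulb on top. Round glass part 45 mm in diameter, straight-sided from the foot up to 86 mm; 148 mm tall in all; about 210 g. Origin at the centre of its underside, z up its axis. Starts standing upright on the bench
- bay_1: the compartment at the right-hand (-y) end of the fixed low wooden tray: square, cork-lined, 64 mm inside, one of four in a row 68 mm apart centre to centre. Origin at the centre of the cork's upper face, 6 mm above the bench; y along the row (to the robot's left), x across the tray, away from the robot. Walls 4 mm thick, top 8 mm above the cork
- bay_2: second compartment from the right-hand (-y) end of the fixed low wooden tray: square, cork-lined, 64 mm inside, one of four in a row 68 mm apart centre to centre. Origin at the centre of the cork's upper face, 6 mm above the bench; y along the row (to the robot's left), x across the tray, away from the robot. Walls 4 mm thick, top 8 mm above the cork
- bay_3: third compartment from the right-hand (-y) end of the fixed low wooden tray: square, cork-lined, 64 mm inside, one of four in a row 68 mm apart centre to centre. Origin at the centre of the cork's upper face, 6 mm above the bench; y along the row (to the robot's left), x across the tray, away from the robot. Walls 4 mm thick, top 8 mm above the cork
- bay_4: the compartment at the left-hand (+y) end of the fixed low wooden tray: square, cork-lined, 64 mm inside, one of four in a row 68 mm apart centre to centre. Origin at the centre of the cork's upper face, 6 mm above the bench; y along the row (to the robot's left), x across the tray, away from the robot. Walls 4 mm thick, top 8 mm above the cork
- car: 1:24 scale car body shell, masked in yellow tape with blue showing, standing on the bench just beyond one end of the tray (which end varies; a tin of brushes stands at the other end). 180 mm long, 76 mm wide, 50 mm tall, about 120 g, loose. Origin at the centre of its underside, x along its length (lying roughly along the tray's row)
Mind the look-alikes: they are no part of the job. What is shaped like the bottle_b but yellow is not meant.

How it is judged:
By the outcome, as a careful person would: the job done as asked, in the order asked, and still so for the second after the job is handed in, with the robot touching nothing.
It also fails if it takes over 99 s, if anything falls off the work surface, if the arm or the gripper's body presses on something with over 40 N, if the wrist force passes 120 N, or if a joint passes its speed limit or range.

## Robot

A 6-joint arm with a two-finger parallel gripper is mounted at the origin on the work surface. World frame = base frame: x ahead of the robot, y to its left, z up, the work surface at z = 0. Lengths are in m, angles in rad, forces in N, time in s.
With the tool pointing down it reaches from about 0.375 to 0.975 m from the base axis. Payload 3.8 kg.
Tool frame: the origin (TCP) lies at the very end of the fingers, on their centre line; the grasp point (between the pads) lies 19 mm behind it; z points along the fingers, y is the line along which they close (so a half turn about z gives the same grasp; the last joint's range is limited). The gripper opens to 85 mm and grips with 20 to 120 N. Pads are 22 mm wide; open, the fingers measure 114 mm over their backs; the gripper's body (76 mm by 85 mm) begins 54 mm behind the grasp point. The pads swing forward as they close: fully open they stand 13 mm farther back than shut.
Start: joints at [1.087, 0.264, 1.604, -0, 1.274, -0.037], TCP at [0.292, 0.609, 0.2] pointing down, gripper open.
Joint ranges: [-2.63, 2.63], [-0.94, 2.18], [0.31, 2.57], [-1.31, 4.45], [0, 2.66], [-2.55, 2.55]. Speed limits (rad/s): [2.57, 2.57, 3.14, 3.14, 3.14, 3.14].

## Interface

Orientations are given as a rotation vector (axis times angle).
In Python, from workcell import bot gives the robot as it stands. The module is installed in compiled form; this text tells all that it offers.
- The arm moves only by the tool jog_arm, called after ">>>" as a command line: name --argument value ..., lists and objects as JSON in quotes. Schema: {"type":"object","properties":{"steps":{"type":"object","properties":{"x":{"type":"array","items":{"type":"number"},"minItems":1,"maxItems":5},"y":{"type":"array","items":{"type":"number"},"minItems":1,"maxItems":5},"z":{"type":"array","items":{"type":"number"},"minItems":1,"maxItems":5},"twist":{"type":"array","items":{"type":"number"},"minItems":1,"maxItems":5}},"additionalProperties":false,"required":["x","y","z","twist"]},"finger_gap":{"type":"number"},"grip_n":{"type":"number"},"only":{"type":"string"},"quiet":{"type":"boolean"},"lines":{"type":"string"}},"required":["steps"],"additionalProperties":false}. steps is an object with one list for each field, all of the same length, 1 to 5, a row being the entries at one place: x, y, z (the shift in m), twist (a turn about the tool's z in rad); each row shifts and turns the commanded pose from where the row before left it, along the tool's axes as they then stand; what a row does not reach is not made up. A row lasts 1/8 s, in which the tool goes at most 0.0625 m and 0.188 rad, less where a joint would pass 70% of its speed; a pose out of reach is approached as far as the arm can. finger_gap is the opening from 0.0 (shut) to 1.0 (fully open), set as the call begins (left out keeps the last). The fingers move at their own pace and stop on an object; grip_n is the grip in N (left out, the last holds). Time passes only in rows, so rows that do not move let the fingers close. The tool returns the time, the measured TCP pose, the force, the opening and the grip force at its end. only (a regular expression) keeps the lines of the reply that match it, lines (a string "A,B") keeps lines A to B, and quiet returns only ok. Input that does not fit is refused with a message, and nothing moves.
- bot.read_state(): the state, without advancing time (a new reading comes with each control period).
- bot.read_camera(name): name is "side" or "top" or "wrist"; returns the picture (384x512x3 uint8, red, green, blue); there is no depth.
- bot.camera_info(name): a dict with "intrinsics" (3x3 intrinsics, pixels), "extrinsics" (4x4, takes a point from camera to world coordinates). Camera axes: x right, y down, z forward; pixel columns grow to the right and rows downward; lengths in m; the calibration is good to about 2 mm. A picture is of the moment at which its call begins: read the wrist's pose just before it. camera_info takes no time and is no camera call; for the wrist camera it gives the pose at the moment of the call.
- bot.finish_job(): hands the job in; it is judged then, once.
Trained networks look in the newest picture that a camera, given by its name, has taken for a name from the list of things; names that differ only in an ending like _2 or _b are one class to them, and where a whole thing is asked for, a point or a joint stands for the part that bears it (a point fixed in the world has none). Each returns a list of dicts, best first, with "conf" (0 to 1); they miss things now and then, are a little off and sometimes report something else, mostly with a low value. They report only what shows in the picture. A call takes as long as a camera call. They do not tell look-alikes from the thing itself.
- bot.search_frame(camera, thing): "box" ([left, top, right, bottom] in pixels, round what is visible of it).
- bot.regions_of(camera, thing): "pixels" (384x512 bool, what is visible of it) and "box" ([left, top, right, bottom] in pixels, round what is visible of it).
- bot.spot_point(camera, thing): "pixel" ([row, column] in pixels: a listed point, or the origin of a listed thing).
The state is a dict: "time": time; "q": joint angles; "joint_vel": joint speeds; "joint_torque": joint torques, N m; "tool_pos": TCP position; "tcp_rot": TCP orientation; "wrist_force": force on the tool from outside, world axes, zero at the start; "torque": the same for the moment, N m; "width": opening from 0.0 (shut) to 1.0 (fully open); "grip_force": force on a finger pad.
Only numpy, scipy, OpenCV 4.12 (cv2) and the standard library are available. Lean on these libraries where they do the work, as an engineer would, in place of code of your own. Each camera call takes 0.05 s, during which the arm holds its last target. There are 200 camera calls.

## Working session

There is one attempt and no reset: what is moved stays moved. The work goes in short steps, Python scripts to look and compute and a tool call to move; the robot and the scene stay as the last step left them, time stands still between calls to the robot, and variables do not carry over. Pictures are saved under pics/ and viewed, at most 14 in all, crops included, and the job is handed in when it is done.

```bash
mkdir -p pics; python3 - <<'E'
from workcell import bot
import cv2,numpy as np
for c in ["top","side"]:
    im=bot.read_camera(c); cv2.imwrite(f"pics/{c}0.png",im[:,:,::-1])
    i=bot.camera_info(c); print(c,np.round(i["intrinsics"],1).tolist(),np.round(i["extrinsics"],3).tolist())
    for t in ["bottle_a","bay_1","car"]:
        print(t,[(np.round(r["box"]).tolist(),round(r["conf"],2)) for r in bot.search_frame(c,t)])
    print([(np.round(r["pixel"]).tolist(),round(r["conf"],2)) for t in ["bottle_a","bay_1"] for r in bot.spot_point(c,t)])
print(bot.read_state())
E
```

```text
top [[403.4, 0.0, 259.0], [0.0, 403.4, 192.3], [0.0, 0.0, 1.0]] [[-0.002, -0.998, 0.06, 0.492], [-1.0, 0.002, -0.012, 0.01], [0.012, -0.06, -0.998, 1.047], [0.0, 0.0, 0.0, 1.0]]
bottle_a [([341.0, 226.0, 363.0, 243.0], 0.68), ([184.0, 212.0, 195.0, 223.0], 0.68), ([190.0, 239.0, 200.0, 250.0], 0.67), ([228.0, 226.0, 246.0, 246.0], 0.65), ([157.0, 236.0, 176.0, 251.0], 0.63), ([182.0, 132.0, 206.0, 158.0], 0.59)]
bay_1 [([230.0, 139.0, 259.0, 167.0], 0.9), ([213.0, 137.0, 235.0, 165.0], 0.68), ([184.0, 134.0, 205.0, 160.0], 0.59)]
car [([90.0, 113.0, 162.0, 144.0], 0.92), ([227.0, 224.0, 248.0, 247.0], 0.2)]
[([243.0, 197.0], 0.67), ([234.0, 275.0], 0.66), ([234.0, 239.0], 0.55), ([233.0, 346.0], 0.54), ([218.0, 189.0], 0.49), ([243.0, 167.0], 0.46), ([157.0, 270.0], 0.94), ([150.0, 222.0], 0.87), ([153.0, 243.0], 0.79), ([144.0, 194.0], 0.64)]
side [[493.4, 0.0, 261.0], [0.0, 493.4, 190.2], [0.0, 0.0, 1.0]] [[0.766, -0.319, 0.558, -0.066], [-0.643, -0.391, 0.658, -0.73], [0.008, -0.863, -0.505, 0.603], [0.0, 0.0, 0.0, 1.0]]
bottle_a [([236.0, 200.0, 246.0, 234.0], 0.91), ([154.0, 149
[... 592 characters left out ...]
]
{'time': 0.6, 'q': array([ 1.08713190e+00,  2.63887393e-01,  1.60394107e+00,  1.60474129e-05,
        1.27370805e+00, -3.69145061e-02]), 'joint_vel': array([ 4.65078742e-05, -4.35684951e-04, -3.26884554e-04, -1.83979152e-04,
       -5.09280680e-04, -8.44542048e-05]), 'joint_torque': array([-6.42529562e-05, -5.14645886e+01, -3.67458022e+01, -7.53015502e-05,
        1.31695742e-03,  2.15763100e-05]), 'tool_pos': array([0.29164146, 0.60877204, 0.20042011]), 'tcp_rot': array([-6.95938972e-01, -3.06353896e+00, -9.14245339e-05]), 'wrist_force': array([-0.57912553, -0.15964492,  0.63745867]), 'torque': array([ 0.04804351, -0.0075208 ,  0.00131075]), 'grip_force': 0.0, 'width': 1.0054334266174723}
```

```bash
python3 - <<'E'
import cv2
a=cv2.imread("pics/top0.png")[95:265,75:375]; b=cv2.imread("pics/side0.png")[110:300,140:340]
cv2.imwrite("pics/t.png",cv2.resize(a,None,fx=2.6,fy=2.6,interpolation=2)); cv2.imwrite("pics/s.png",cv2.resize(b,None,fx=3.1,fy=3.1,interpolation=2))
E
```

```text
(no output)
```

View pics/t.png

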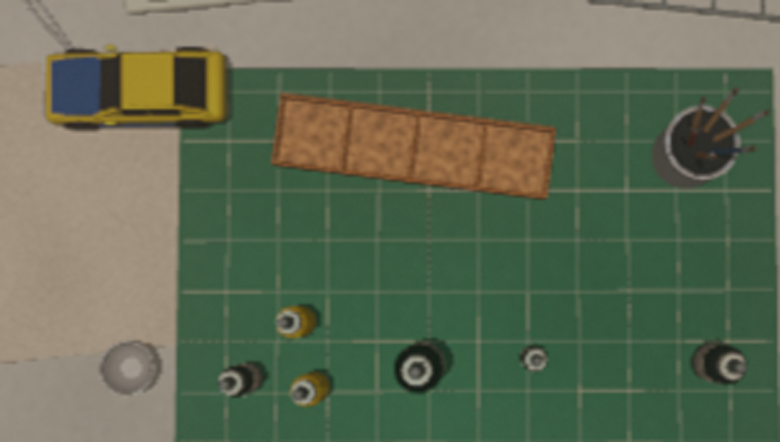

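View pics/s.png

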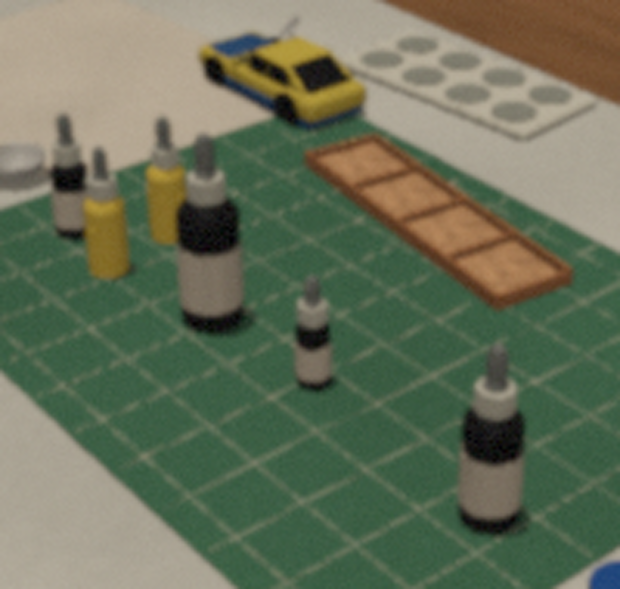

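Top view (crop pixel ÷ 2.6, plus offset (75, 95)). The car is at the left (+y) end of the tray and the brush tin at the right. So a→bay_4, b→bay_3, c→bay_2, d→bay_1.

Candidates, as full top-image pixels:
- b: dark, (163,241)
- yellow look-alikes: (187,218) and (191,245), rejected
- d: (236,236)
- a: (281,232)
- c: (358,235)

The side crop confirms four dark bottles with white labels.

```bash
cat > h.py <<'E'
import numpy as np
from workcell import bot
def ray(c,u,v,z,info=None):
    i=info or bot.camera_info(c);E=np.array(i["extrinsics"]);d=E[:3,:3]@np.linalg.solve(np.array(i["intrinsics"]),[u,v,1.])
    return (E[:3,3]+d*(z-E[2,3])/d[2])[:3]
def proj(c,p,info=None):
    i=info or bot.camera_info(c);E=np.array(i["extrinsics"]);q=np.array(i["intrinsics"])@(E[:3,:3].T@(np.array(p)-E[:3,3]));return q[:2]/q[2]
E
python3 - <<'E'
from h import *
from scipy.spatial.transform import Rotation as R
T=lambda u,v:((u+.5)/2.6-.5+75,(v+.5)/2.6-.5+95)
S=lambda u,v:((u+.5)/3.1-.5+140,(v+.5)/3.1-.5+110)
tips=dict(a=(535,357,.084),b=(229,382,.104),c=(737,366,.124),d=(418,368,.148),y1=(287,323,.104),y2=(299,394,.104))
st=dict(a=(312,283,314,384),b=(64,118,71,232),c=(498,347,490,521),d=(205,140,210,320),y1=(163,122,165,240),y2=(99,152,108,273))
for k,(u,v,z) in tips.items():
    p=ray("top",*T(u,v),z); s=st[k]
    print(k,p.round(4),"side tip",ray("side",*S(*s[:2]),z).round(4)," pred tip/foot px",proj("side",p).round(1),proj("side",[p[0],p[1],0]).round(1),"meas",np.round(S(*s[:2]),1),np.round(S(*s[2:]),1))
C=np.array([ray("top",*T(u,v),.014)[:2] for u,v in [(285,94),(554,128),(546,198),(272,163)]])
print(C.round(4), np.linalg.norm(C-np.roll(C,1,0),axis=1).round(4))
ctr=C.mean(0); d=(C[0]+C[3]-C[1]-C[2]);d/=np.linalg.norm(d); print("yaw of row",np.arctan2(-d[0],d[1]))
for i in range(4): print("bay",i+1,(ctr+d*.068*(i-1.5)).round(4))
print([ray("top",c_,r,.006).round(3)[:2].tolist() for r,c_ in [(157,270),(153,243),(150,222),(144,194)]])
s=bot.read_state();print(R.from_rotvec(s["tcp_rot"]).as_matrix().round(3))
# cap profile in top of side image: brightness along axis
im=bot.read_camera("side")
for k in "abcd":
    p=ray("top",*T(*tips[k][:2]),tips[k][2]);print(k,[(int(z*1000),int(im[int(round(q[1])),int(round(q[0]))].mean())) for z in np.arange(.03,tips[k][2],.005) for q in [proj("side",[p[0],p[1],z])]])
E
```

```text
a [ 0.4552 -0.0517  0.084 ] side tip [ 0.4483 -0.0596  0.084 ]  pred tip/foot px [240.6 198.2] [241.1 232.2] meas [240.3 201. ] [241.  233.5]
b [0.4346 0.2227 0.104 ] side tip [0.4299 0.2206 0.104 ]  pred tip/foot px [161.6 146.9] [165.6 185.3] meas [160.3 147.7] [162.6 184.5]
c [ 0.4484 -0.2267  0.124 ] side tip [ 0.4472 -0.2311  0.124 ]  pred tip/foot px [299.  220.3] [295.9 275.4] meas [300.3 221.6] [297.7 277.7]
d [0.4486 0.0523 0.148 ] side tip [0.442  0.0475 0.148 ]  pred tip/foot px [207.1 153.2] [210.2 212.6] meas [205.8 154.8] [207.4 212.9]
y1 [0.4869 0.1716 0.104 ] side tip [0.484  0.1678 0.104 ]  pred tip/foot px [192.4 148.1] [195.1 186.7] meas [192.2 149. ] [192.9 187.1]
y2 [0.4237 0.1603 0.104 ] side tip [0.4206 0.1547 0.104 ]  pred tip/foot px [171.5 157.4] [175.2 196.9] meas [171.6 158.7] [174.5 197.7]
[[ 0.7135  0.1909]
 [ 0.6794 -0.0764]
 [ 0.6094 -0.068 ]
 [ 0.6445  0.2031]] [0.0701 0.2695 0.0705 0.2734]
yaw of row -0.1279024442016309
bay 1 [ 0.6487 -0.0388]
bay 2 [0.6574 0.0287]
bay 3 [0.666  0.0961]
bay 4 [0.6747 0.1636]
[[0.647, -0.031], [0.657, 0.04], [0.665, 0.094], [0.681, 0.167]]
[[-0.902  0.432  0.   ]
 [ 0.432  0.902  0.   ]
 [ 0.     0.    -1.   ]]
a [(30, 18), (34, 22), (39, 49), (44, 107), (49, 110), (54, 121), (59, 95), (64, 69), (69, 59), (74, 74), (79, 85)]
b [(30, 108), (34, 104), (39, 45), (44, 14), (49, 13), (54, 20), (59, 31), (64, 91), (69, 105), (74, 113), (79, 107), (84, 77), (89, 85), (94, 98), (99, 120)]
c [(30, 112), (34, 106), (39, 23), (44, 22), (49, 12), (54, 18), (59, 23), (64, 33), (69, 67), (74, 103), (79, 108), (84, 132), (89, 119), (94, 81), (99, 71), (104, 67), (109, 74), (114, 71), (119, 91)]
d [(30, 109), (34, 111), (39, 109), (44, 110), (49, 98), (54, 32), (59, 21), (64, 17), (69, 22), (74, 20), (79, 20), (84, 22), (89, 33), (94, 91), (99, 108), (104, 108), (109, 125), (114, 112), (119, 69), (124, 65), (129, 64), (134, 61), (139, 68), (144, 101)]
```

>>> jog_arm --steps '{"x":[0, 0, 0, 0, 0], "y":[0, 0, 0, 0, 0], "z":[0, 0, 0, 0, 0], "twist":[0.18, 0.18, 0.18, 0.18, 0.18]}'

```text
time: 1.27
tool_pos: [0.2917, 0.6088, 0.2005]
tcp_rot: [-1.966, -2.45, -0.0]
wrist_force: [-0.3, -1.1, 0.8]
width: 1.003
grip_force: 0.0
```

>>> jog_arm --steps '{"x":[0, 0, -0.05, -0.058, -0.058], "y":[0, 0, 0.02, 0.022, 0.022], "z":[0, 0, 0, 0, 0], "twist":[0.18, 0.172, 0, 0, 0]}'

```text
time: 1.9
tool_pos: [0.3342, 0.4344, 0.2004]
tcp_rot: [2.358, 2.076, 0.001]
wrist_force: [1.5, 0.6, -0.2]
width: 0.996
grip_force: 0.0
```

>>> jog_arm --steps '{"x":[-0.058, -0.058, -0.058, -0.058, -0.058], "y":[0.022, 0.022, 0.022, 0.022, 0.022], "z":[0, 0, 0, 0, 0], "twist":[0, 0, 0, 0, 0]}'

```text
time: 2.52
tool_pos: [0.4063, 0.1325, 0.2009]
tcp_rot: [2.358, 2.075, 0.002]
wrist_force: [1.0, -0.5, 1.1]
width: 0.999
grip_force: 0.0
```

```bash
cat >> h.py <<'E'
from scipy.spatial.transform import Rotation as R
def go(x,y,z):
    s=bot.read_state();d=R.from_rotvec(s["tcp_rot"]).as_matrix().T@(np.array([x,y,z])-s["tool_pos"]);print("go tool",d.round(4),"at",s["tool_pos"].round(4));return d
E
```

>>> jog_arm --steps '{"x":[-0.058, -0.058, -0.03, 0, 0], "y":[0.022, 0.022, 0.012, 0, 0], "z":[0, 0, 0, 0, 0], "twist":[0, 0, 0, 0, 0]}'

```text
time: 3.15
tool_pos: [0.4427, -0.0173, 0.2004]
tcp_rot: [-2.359, -2.074, -0.0]
wrist_force: [-0.4, 0.4, -0.3]
width: 0.996
grip_force: 0.0
```

```bash
python3 - <<'E'
from h import *;import cv2
i=bot.camera_info("wrist");im=bot.read_camera("wrist");cv2.imwrite("pics/w1.png",im[:,:,::-1])
print(np.round(i["extrinsics"],3).tolist())
for r in bot.search_frame("wrist","bottle_a"): print(np.round(r["box"]),round(r["conf"],2))
go(.452,-.055,.2)
print([proj("wrist",[.452,-.055,z],i).round(0) for z in (0,.084)])
E
```

```text
[[0.992, -0.122, -0.04, 0.454], [-0.129, -0.943, -0.308, 0.062], [-0.0, 0.311, -0.95, 0.374], [0.0, 0.0, 0.0, 1.0]]
[254. 174. 276. 210.] 0.9
[224.  72. 271. 122.] 0.79
[260. 287. 293. 340.] 0.76
[203.   2. 228.  13.] 0.68
go tool [-0.0368  0.0141  0.0004] at [ 0.4427 -0.0167  0.2004]
[array([262., 184.]), array([265., 208.])]
```

View pics/w1.png

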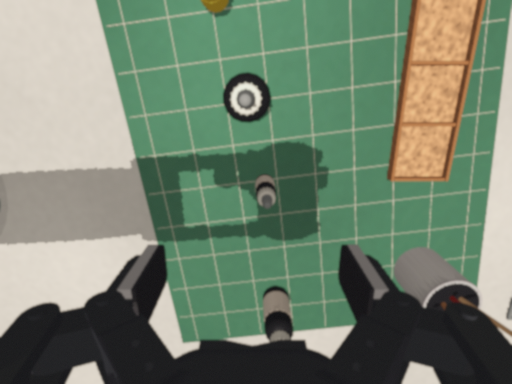

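Wrist view: bottle a stands at (265,190) with its bulb tip near (267,200). d is at (246,98), c at (278,310), and the tray is at the right.

```bash
python3 - <<'E'
from h import *;import cv2
for n,u,v,z in [("a",267,200,.08),("d",246,99,.148),("a foot",263.5,180,0.006)]: print(n,ray("wrist",u,v,z).round(4))
for c in [(391,180),(449,181)]: print("tray corner",ray("wrist",*c,.014).round(4))
im=cv2.imread("pics/w1.png");cv2.imwrite("pics/w1c.png",cv2.resize(im[160:220,235:295],None,fx=9,fy=9,interpolation=2))
E
```

```text
a [ 0.4555 -0.0474  0.08  ]
d [0.4488 0.0574 0.148 ]
a foot [ 0.4544 -0.0475  0.006 ]
tray corner [ 0.6128 -0.0654  0.014 ]
tray corner [ 0.6849 -0.0759  0.014 ]
```

View pics/w1c.png

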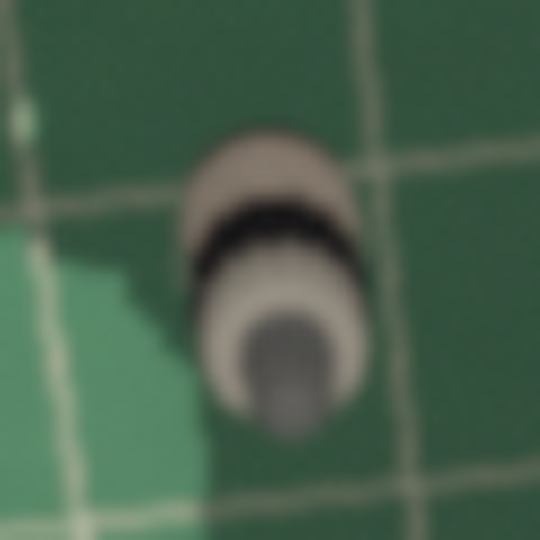

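Tip at about (267,203) and foot edge at (265,174), so a ≈ (0.4545, -0.050). This agrees with the top and side estimates to within 5 mm. It matches the description: dark, white label, smallest. I'll grip the caps, because the bulbs would reach the gripper body if I gripped lower.

>>> jog_arm --steps '{"x":[-0.0315, 0, 0, 0, 0], "y":[0.016, 0, 0, 0, 0], "z":[0, 0.04, 0.06, 0.05, 0.014], "twist":[0, 0, 0, 0, 0]}' --finger_gap 0.6

```text
time: 3.88
tool_pos: [0.4513, -0.0493, 0.0332]
tcp_rot: [-2.353, -2.074, 0.007]
wrist_force: [-0.6, -0.6, -0.5]
width: 0.6
grip_force: 0.0
```

>>> jog_arm --steps '{"x":[0, 0, 0, 0, 0], "y":[0, 0, 0, 0, 0], "z":[0, 0, 0, 0, 0], "twist":[0, 0, 0, 0, 0]}' --finger_gap 0 --grip_n 25

```text
time: 4.5
tool_pos: [0.4569, -0.0514, 0.0385]
tcp_rot: [2.357, 2.072, 0.004]
wrist_force: [-0.7, -0.2, 7.1]
width: 0.097
grip_force: 24.9
```

```bash
python3 - <<'E'
from h import *;import cv2
s=bot.read_state();print(s["tool_pos"],s["width"],s["wrist_force"],s["torque"])
im=bot.read_camera("side");cv2.imwrite("pics/s1.png",cv2.resize(im[140:260,180:310],None,fx=4.5,fy=4.5,interpolation=2)[:,:,::-1])
E
```

```text
[ 0.45689908 -0.05139992  0.03849452] 0.09661495237563009 [-0.74367074 -0.17098563  7.06242377] [ 0.01183053  0.06518879 -0.00236101]
```

View pics/s1.png

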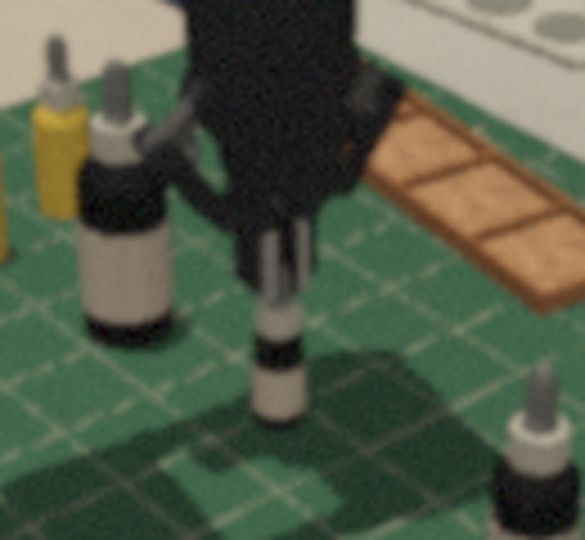

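Side view: the fingers (ends near (280,300) in the crop) hold the bulb above the cap, and the foot is at (278,415). I'm checking where the reported TCP projects.

```bash
python3 - <<'E'
from h import *
for z in (0,.0385,.0575,.07,.084): print(z,((proj("side",[.4569,-.0514,z])-[180,140])*4.5).round())
for z in (0,.084): print(((proj("side",[.452,-.054,z])-[180,140])*4.5).round())
E
```

```text
0 [277. 413.]
0.0385 [276. 345.]
0.0575 [276. 310.]
0.07 [276. 287.]
0.084 [275. 261.]
[273. 420.]
[270. 267.]
```

```bash
python3 - <<'E'
from h import *;import cv2
im=bot.read_camera("wrist")
i=bot.camera_info("wrist")
for z in (0,.0385,.06): print(z,((proj("wrist",[.4569,-.0514,z],i)-[130,160])*2.5).round())
cv2.imwrite("pics/w2.png",cv2.resize(im[160:384,130:390],None,fx=2.5,fy=2.5,interpolation=2)[:,:,::-1])
E
```

```text
0 [301. 105.]
0.0385 [301. 159.]
0.06 [301. 200.]
```

View pics/w2.png

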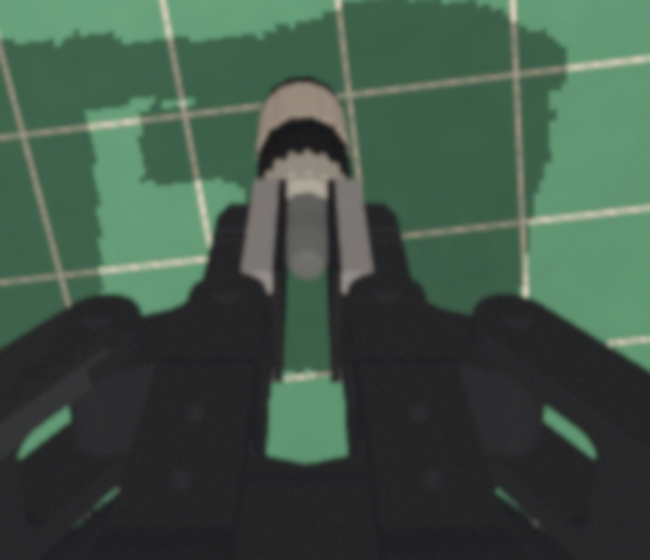

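Wrist view: the finger ends (crop (262–350,180)) rest on the cap top beside the bulb, so the ends sit about 17 mm behind the nominal TCP. I'll open, go about 12 mm lower and grip the cap.

>>> jog_arm --steps '{"x":[0, 0, 0, 0, 0], "y":[0, 0, 0, 0, 0], "z":[0, 0, 0.006, 0.006, 0], "twist":[0, 0, 0, 0, 0]}' --finger_gap 0.5

```text
time: 5.22
tool_pos: [0.4537, -0.0508, 0.0233]
tcp_rot: [-2.358, -2.074, 0.002]
wrist_force: [-0.3, -0.6, 0.3]
width: 0.498
grip_force: 0.0
```

>>> jog_arm --steps '{"x":[0, 0, 0, 0], "y":[0, 0, 0, 0], "z":[0, 0, 0, 0], "twist":[0, 0, 0, 0]}' --finger_gap 0 --grip_n 25

```text
time: 5.72
tool_pos: [0.4548, -0.051, 0.0245]
tcp_rot: [2.359, 2.075, 0.0]
wrist_force: [-0.0, 0.3, -0.4]
width: 0.207
grip_force: 24.4
```

>>> jog_arm --steps '{"x":[0, 0, 0, 0, 0.03], "y":[0, 0, 0.03, 0.05, 0.045], "z":[-0.03, -0.05, -0.02, 0, 0], "twist":[0, 0, 0, 0, 0]}'

```text
time: 6.35
tool_pos: [0.5846, -0.0386, 0.1254]
tcp_rot: [2.36, 2.07, 0.002]
wrist_force: [-0.1, 0.6, 0.2]
width: 0.202
grip_force: 24.5
```

>>> jog_arm --steps '{"x":[0.045, 0.05, 0.05, 0.04, 0.0257], "y":[0.03, 0.02, 0.0128, 0.005, 0], "z":[0, 0, 0, 0, 0], "twist":[0, 0, 0, 0, 0]}'

```text
time: 6.98
tool_pos: [0.6769, 0.165, 0.124]
tcp_rot: [-2.357, -2.076, 0.0]
wrist_force: [-0.8, -0.7, -0.9]
width: 0.2
grip_force: 24.5
```

>>> jog_arm --steps '{"x":[0, 0, 0, 0, 0], "y":[0, 0, 0, 0, 0], "z":[0, 0, 0.03, 0.03, 0.01], "twist":[0, 0, 0, 0, 0]}'

```text
time: 7.6
tool_pos: [0.6746, 0.1611, 0.052]
tcp_rot: [-2.359, -2.072, 0.006]
wrist_force: [0.1, -0.1, -0.4]
width: 0.203
grip_force: 24.5
```

```bash
python3 -c "
from h import *
go(.677,.163,.0305)"
```

```text
go tool [0.0023 0.0022 0.0215] at [0.6746 0.1611 0.052 ]
```

>>> jog_arm --steps '{"x":[0.001, 0, 0, 0, 0], "y":[0.001, 0, 0, 0, 0], "z":[0.008, 0.007, 0.004, 0.002, 0], "twist":[0, 0, 0, 0, 0]}'

```text
time: 8.22
tool_pos: [0.678, 0.1641, 0.0336]
tcp_rot: [2.359, 2.075, 0.0]
wrist_force: [-0.1, -0.8, -1.5]
width: 0.201
grip_force: 24.5
```

>>> jog_arm --steps '{"x":[0, 0, 0, 0, 0], "y":[0, 0, 0, 0, 0], "z":[0.001, 0.001, 0.001, 0.001, 0], "twist":[0, 0, 0, 0, 0]}'

```text
time: 8.85
tool_pos: [0.6784, 0.1641, 0.0303]
tcp_rot: [2.359, 2.074, 0.001]
wrist_force: [-0.8, -0.0, 5.0]
width: 0.2
grip_force: 24.9
```

```bash
python3 - <<'E'
from h import *;import cv2
im=bot.read_camera("side");cv2.imwrite("pics/s2.png",cv2.resize(im[90:230,190:340],None,fx=4,fy=4,interpolation=2)[:,:,::-1])
E
```

```text
(no output)
```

View pics/s2.png

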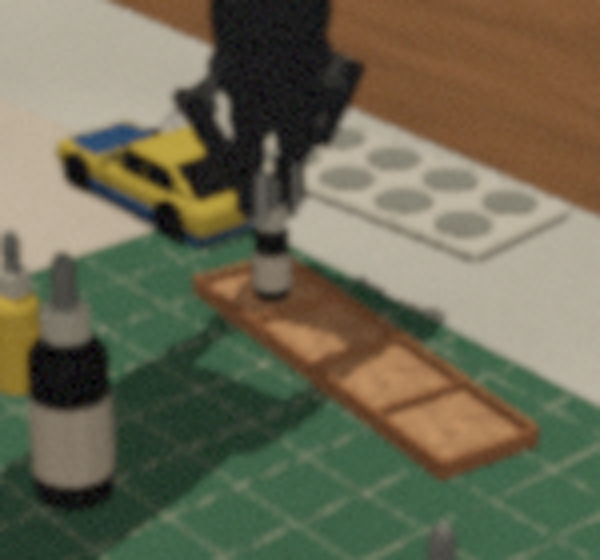

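Side view: a stands in the end compartment (foot at crop (271,293)) with the car beyond it. Touchdown was soft (5 N) at the height I predicted. Releasing it and moving on to b.

>>> jog_arm --steps '{"x":[0, 0, 0, 0, 0], "y":[0, 0, 0, 0, 0], "z":[-0.001, 0, 0, -0.03, -0.06], "twist":[0, 0, 0, 0, 0]}' --finger_gap 0.5

```text
time: 9.52
tool_pos: [0.6745, 0.1633, 0.1166]
tcp_rot: [-2.356, -2.072, 0.012]
wrist_force: [0.4, 0.2, -0.6]
width: 0.504
grip_force: 0.0
```

>>> jog_arm --steps '{"x":[0, 0.005, 0.005, 0.005, 0.005], "y":[-0.03, -0.055, -0.055, -0.055, -0.054], "z":[-0.04, 0, 0, 0, 0], "twist":[0, 0, 0, 0, 0]}'

```text
time: 10.15
tool_pos: [0.4316, 0.2158, 0.1602]
tcp_rot: [-2.359, -2.074, -0.0]
wrist_force: [-1.5, 0.0, 0.2]
width: 0.501
grip_force: 0.0
```

>>> jog_arm --steps '{"x":[0.005, 0, 0], "y":[0, 0, 0], "z":[0, 0, 0], "twist":[0, 0, 0]}'

```text
time: 10.52
tool_pos: [0.4355, 0.2206, 0.1607]
tcp_rot: [2.359, 2.074, 0.001]
wrist_force: [-0.2, -0.4, 0.4]
width: 0.504
grip_force: 0.0
```

```bash
python3 - <<'E'
from h import *;import cv2
go(.434,.221,.16)
i=bot.camera_info("wrist");im=bot.read_camera("wrist");cv2.imwrite("pics/w3.png",im[:,:,::-1])
print([proj("wrist",[.434,.221,z],i).round(0) for z in (0,.104)])
for r in bot.search_frame("wrist","bottle_a"): print(np.round(r["box"]),round(r["conf"],2))
E
```

```text
go tool [ 0.0002 -0.0015  0.0007] at [0.4355 0.2206 0.1607]
[array([250., 164.]), array([249., 194.])]
[459. 178. 512. 219.] 0.92
[233. 199. 260. 259.] 0.9
[291. 184. 327. 237.] 0.78
[234. 145. 267. 187.] 0.68
[261. 269. 305. 341.] 0.56
[419. 268. 472. 309.] 0.23
```

View pics/w3.png

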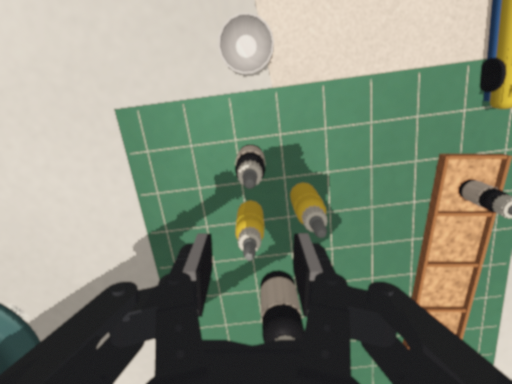

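Wrist view: a stands upright in bay 4 (foot near (470,188)). b is the dark bottle at (250,168), tip (249,183). The yellow ones are at (250,230) and (310,208), d at (282,308).

```bash
python3 - <<'E'
from h import *
for u,v,z in [(249,182,.102),(249,184,.102),(251,147,0.0),(251,172,.082)]: print(u,v,ray("wrist",u,v,z).round(4))
for u,v in [(249,251)]: print("y2",ray("wrist",u,v,.102).round(4))
E
```

```text
249 182 [0.4351 0.2302 0.102 ]
249 184 [0.4348 0.2285 0.102 ]
251 147 [0.4376 0.2398 0.    ]
251 172 [0.437 0.233 0.082]
y2 [0.4267 0.1677 0.102 ]
```

>>> jog_arm --steps '{"x":[0.006, 0, 0, 0, 0], "y":[0, 0, 0, 0, 0], "z":[0.02, 0.045, 0.04, 0.0105, 0], "twist":[0, 0, 0, 0, 0]}'

```text
time: 11.25
tool_pos: [0.435, 0.2262, 0.0446]
tcp_rot: [-2.359, -2.074, 0.002]
wrist_force: [-0.7, 0.1, 0.3]
width: 0.502
grip_force: 0.0
```

>>> jog_arm --steps '{"x":[0, 0, 0, 0, 0], "y":[0, 0, 0, 0, 0], "z":[0, 0, 0, 0, 0], "twist":[0, 0, 0, 0, 0]}' --finger_gap 0 --grip_n 25

```text
time: 11.88
tool_pos: [0.4364, 0.2273, 0.0467]
tcp_rot: [2.358, 2.074, 0.005]
wrist_force: [-1.1, -0.4, 6.1]
width: 0.208
grip_force: 25.2
```

>>> jog_arm --steps '{"x":[0, 0, 0, 0, 0], "y":[0, 0, 0, 0, 0], "z":[-0.02, -0.06, -0.06, 0, 0], "twist":[0, 0, 0, 0, 0]}'

```text
time: 12.5
tool_pos: [0.4344, 0.2264, 0.1847]
tcp_rot: [2.359, 2.075, -0.0]
wrist_force: [-1.1, 0.5, -1.7]
width: 0.113
grip_force: 25.7
```

```bash
python3 - <<'E'
from h import *;import cv2
im=bot.read_camera("side");cv2.imwrite("pics/s3.png",cv2.resize(im[90:230,130:280],None,fx=4,fy=4,interpolation=2)[:,:,::-1])
E
```

```text
(no output)
```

View pics/s3.png

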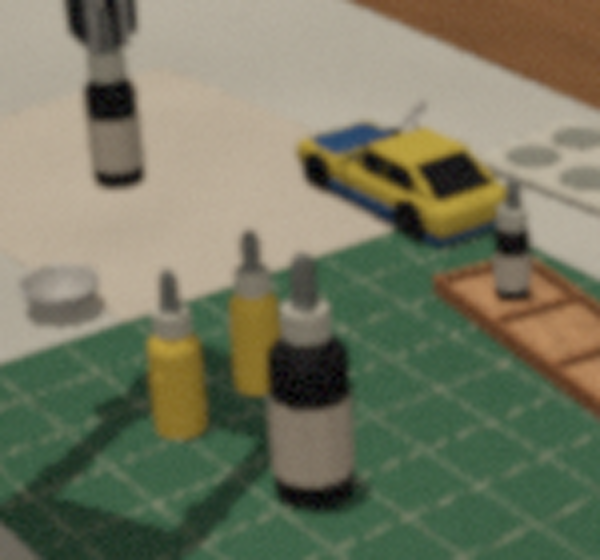

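Side view: b is lifted, but the grip slipped from the cap to the bulb (width 0.11). It hangs upright, foot at crop (121,182), finger ends at about (103,47). Working out heights.

```bash
python3 - <<'E'
from h import *
s=bot.read_state();x,y,t=s["tool_pos"]
print(s["tool_pos"],s["width"])
for z in np.arange(t-.08,t+.061,.01): print(round(z,4),round(z-t,3),((proj("side",[x,y,z])-[130,90])*4).round())
E
```

```text
[0.4336225  0.22600263 0.18342079] 0.11008456192973437
0.1034 -0.08 [122. 227.]
0.1134 -0.07 [121. 212.]
0.1234 -0.06 [119. 196.]
0.1334 -0.05 [117. 180.]
0.1434 -0.04 [116. 164.]
0.1534 -0.03 [114. 148.]
0.1634 -0.02 [112. 132.]
0.1734 -0.01 [111. 116.]
0.1834 -0.0 [109.  99.]
0.1934 0.01 [107.  82.]
0.2034 0.02 [105.  66.]
0.2134 0.03 [104.  49.]
0.2234 0.04 [102.  32.]
0.2334 0.05 [100.  14.]
0.2434 0.06 [98. -3.]
```

>>> jog_arm --steps '{"x":[0, 0, 0, 0, 0], "y":[0, 0, 0, 0, 0], "z":[0.03, 0.045, 0.035, 0.012, 0.004], "twist":[0, 0, 0, 0, 0]}'

```text
time: 13.18
tool_pos: [0.4337, 0.226, 0.0574]
tcp_rot: [-2.358, -2.074, 0.005]
wrist_force: [0.8, -0.1, -0.5]
width: 0.113
grip_force: 25.7
```

>>> jog_arm --steps '{"x":[0, 0, 0, 0], "y":[0, 0, 0, 0], "z":[0.002, 0.002, 0.001, 0], "twist":[0, 0, 0, 0]}'

```text
time: 13.68
tool_pos: [0.4352, 0.2267, 0.0544]
tcp_rot: [2.359, 2.075, 0.001]
wrist_force: [-0.8, 0.2, -1.4]
width: 0.111
grip_force: 25.7
```

>>> jog_arm --steps '{"x":[0, 0, 0, 0, 0], "y":[0, 0, 0, 0, 0], "z":[0.001, 0.001, 0.001, 0.001, 0], "twist":[0, 0, 0, 0, 0]}'

```text
time: 14.3
tool_pos: [0.4359, 0.2269, 0.0514]
tcp_rot: [2.358, 2.074, 0.003]
wrist_force: [-2.0, -0.9, 7.8]
width: 0.111
grip_force: 26.5
```

>>> jog_arm --steps '{"x":[0, 0, 0, 0], "y":[0, 0, 0, 0], "z":[0.001, 0.001, 0.001, 0], "twist":[0, 0, 0, 0]}'

```text
time: 14.8
tool_pos: [0.4379, 0.228, 0.0513]
tcp_rot: [2.358, 2.074, 0.009]
wrist_force: [-4.4, -2.5, 21.7]
width: 0.11
grip_force: 28.6
```

>>> jog_arm --steps '{"x":[0, 0, 0, 0], "y":[0, 0, 0, 0], "z":[-0.003, -0.0015, 0, 0], "twist":[0, 0, 0, 0]}'

```text
time: 15.3
tool_pos: [0.4347, 0.2265, 0.0513]
tcp_rot: [-2.359, -2.075, 0.001]
wrist_force: [-1.0, 0.5, 3.3]
width: 0.111
grip_force: 26.2
```

>>> jog_arm --steps '{"x":[0, 0, 0, 0], "y":[0, 0, 0, 0], "z":[0, 0, 0, 0], "twist":[0, 0, 0, 0]}' --finger_gap 0.5

```text
time: 15.8
tool_pos: [0.4348, 0.2265, 0.0513]
tcp_rot: [-2.359, -2.075, 0.0]
wrist_force: [0.3, -0.0, 0.9]
width: 0.502
grip_force: 0.0
```

```bash
python3 - <<'E'
from h import *
go(.436,.227,.033)
im=bot.read_camera("wrist")
for r in bot.search_frame("wrist","bottle_a"): print(np.round(r["box"]),round(r["conf"],2))
print(proj("wrist",[.436,.227,0.104]),proj("wrist",[.436,.227,0.0]))
E
```

```text
go tool [0.0007 0.0012 0.0183] at [0.4348 0.2265 0.0513]
[231. 259. 269. 346.] 0.92
[225. 176. 276. 276.] 0.79
[313. 229. 365. 289.] 0.78
[252.09562888 270.53430172] [252.18230431 195.55545913]
```

>>> jog_arm --steps '{"x":[0, 0, 0, 0], "y":[0.001, 0, 0, 0], "z":[0.009, 0.009, 0, 0], "twist":[0, 0, 0, 0]}'

```text
time: 16.4
tool_pos: [0.4357, 0.2263, 0.0331]
tcp_rot: [-2.359, -2.075, 0.001]
wrist_force: [-0.3, 0.2, 0.6]
width: 0.5
grip_force: 0.0
```

>>> jog_arm --steps '{"x":[0, 0, 0, 0, 0], "y":[0, 0, 0, 0, 0], "z":[0, 0, 0, 0, 0], "twist":[0, 0, 0, 0, 0]}' --finger_gap 0 --grip_n 30

```text
time: 17.02
tool_pos: [0.436, 0.2265, 0.0337]
tcp_rot: [2.359, 2.075, 0.001]
wrist_force: [-1.0, -0.9, 2.5]
width: 0.227
grip_force: 29.3
```

>>> jog_arm --steps '{"x":[0, 0, 0, 0, 0], "y":[0, 0, 0, 0, 0], "z":[-0.015, -0.035, -0.05, -0.04, 0], "twist":[0, 0, 0, 0, 0]}'

```text
time: 17.65
tool_pos: [0.4389, 0.2278, 0.1786]
tcp_rot: [2.357, 2.073, 0.014]
wrist_force: [0.4, -0.4, -0.9]
width: 0.229
grip_force: 29.5
```

>>> jog_arm --steps '{"x":[-0.02, -0.02, -0.02, -0.02, -0.02], "y":[0.0494, 0.0494, 0.0494, 0.0494, 0.0494], "z":[0, 0, 0, 0, 0], "twist":[0, 0, 0, 0, 0]}'

```text
time: 18.27
tool_pos: [0.6685, 0.0946, 0.1719]
tcp_rot: [-2.358, -2.074, 0.003]
wrist_force: [0.3, 0.6, 0.3]
width: 0.227
grip_force: 29.5
```

>>> jog_arm --steps '{"x":[0, 0, 0, 0, 0], "y":[0, 0, 0, 0, 0], "z":[0, 0.04, 0.05, 0.025, 0], "twist":[0, 0, 0, 0, 0]}'

```text
time: 18.9
tool_pos: [0.6635, 0.0959, 0.0543]
tcp_rot: [-2.355, -2.072, 0.011]
wrist_force: [-0.5, 0.9, -0.4]
width: 0.229
grip_force: 29.7
```

```bash
python3 -c "
from h import *
go(.668,.096,.0395)"
```

```text
go tool [0.0007 0.0045 0.0148] at [0.6635 0.0959 0.0543]
```

>>> jog_arm --steps '{"x":[0, 0, 0, 0, 0], "y":[0, 0, 0, 0, 0], "z":[0, 0.006, 0.005, 0.002, 0], "twist":[0, 0, 0, 0, 0]}'

```text
time: 19.52
tool_pos: [0.6678, 0.0956, 0.0452]
tcp_rot: [-2.359, -2.075, 0.001]
wrist_force: [0.4, -0.2, 0.3]
width: 0.227
grip_force: 29.7
```

>>> jog_arm --steps '{"x":[0, 0, 0, 0, 0], "y":[0, 0, 0, 0, 0], "z":[0.001, 0.001, 0.001, 0.001, 0], "twist":[0, 0, 0, 0, 0]}'

```text
time: 20.15
tool_pos: [0.668, 0.0957, 0.0412]
tcp_rot: [-2.359, -2.075, 0.0]
wrist_force: [-0.9, 0.0, -0.4]
width: 0.229
grip_force: 29.7
```

>>> jog_arm --steps '{"x":[0, 0, 0, 0], "y":[0, 0, 0, 0], "z":[0.001, 0.001, 0, 0], "twist":[0, 0, 0, 0]}'

```text
time: 20.65
tool_pos: [0.6682, 0.0957, 0.0398]
tcp_rot: [2.359, 2.075, 0.001]
wrist_force: [-0.6, -0.4, 2.4]
width: 0.227
grip_force: 29.9
```

>>> jog_arm --steps '{"x":[0, 0, 0, 0, 0], "y":[0, 0, 0, 0, 0], "z":[0, 0, -0.03, -0.06, -0.06], "twist":[0, 0, 0, 0, 0]}' --finger_gap 0.55

```text
time: 21.28
tool_pos: [0.6674, 0.0956, 0.19]
tcp_rot: [-2.358, -2.074, 0.002]
wrist_force: [1.1, 0.0, -0.7]
width: 0.549
grip_force: 0.0
```

>>> jog_arm --steps '{"x":[-0.05, -0.05, -0.05, -0.05, -0.05], "y":[-0.0253, -0.0253, -0.0253, -0.0253, -0.0253], "z":[0, 0, 0, 0, 0], "twist":[0, 0, 0, 0, 0]}'

```text
time: 21.9
tool_pos: [0.5095, -0.1374, 0.1894]
tcp_rot: [2.358, 2.075, 0.0]
wrist_force: [0.8, -1.5, -0.4]
width: 0.552
grip_force: 0.0
```

>>> jog_arm --steps '{"x":[-0.05, -0.047, 0, 0], "y":[-0.0253, -0.0253, 0, 0], "z":[0, 0, 0, 0], "twist":[0, 0, 0, 0]}'

```text
time: 22.4
tool_pos: [0.4483, -0.2257, 0.1895]
tcp_rot: [2.36, 2.073, 0.001]
wrist_force: [0.1, 0.3, 0.4]
width: 0.55
grip_force: 0.0
```

```bash
python3 - <<'E'
from h import *;import cv2
go(.448,-.226,.19)
i=bot.camera_info("wrist");im=bot.read_camera("wrist");cv2.imwrite("pics/w4.png",im[:,:,::-1])
print([proj("wrist",[.448,-.226,z],i).round(0) for z in (0,.124)])
for r in bot.search_frame("wrist","bottle_a"): print(np.round(r["box"]),round(r["conf"],2))
E
```

```text
go tool [-0.0003 -0.0003 -0.0005] at [ 0.4483 -0.2257  0.1895]
[array([251., 159.]), array([251., 191.])]
[234. 148. 272. 200.] 0.78
```

View pics/w4.png

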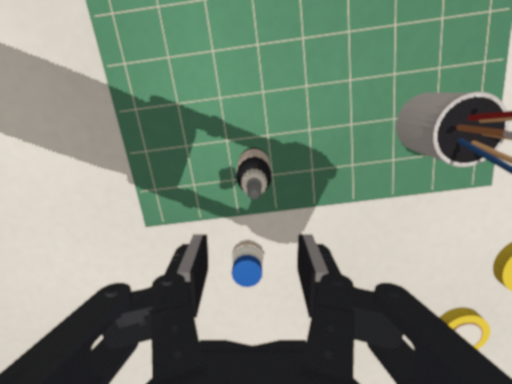

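Wrist view: c at (254,175) with tip (255,192), close to the prediction. A blue-capped item stands beyond it at (247,262) and the brush tin is at (450,128). Neither is in the way.

>>> jog_arm --steps '{"x":[0, 0, 0, 0, 0], "y":[0.003, 0, 0, 0, 0], "z":[0.03, 0.05, 0.04, 0.0155, 0], "twist":[0, 0, 0, 0, 0]}'

```text
time: 23.12
tool_pos: [0.451, -0.2252, 0.0532]
tcp_rot: [-2.356, -2.075, 0.001]
wrist_force: [-0.0, -0.2, 0.5]
width: 0.551
grip_force: 0.0
```

>>> jog_arm --steps '{"x":[0, 0, 0, 0, 0], "y":[0, 0, 0, 0, 0], "z":[0, 0, 0, 0, 0], "twist":[0, 0, 0, 0, 0]}' --finger_gap 0 --grip_n 40

```text
time: 23.75
tool_pos: [0.4527, -0.2273, 0.056]
tcp_rot: [2.356, 2.072, 0.002]
wrist_force: [-0.5, 0.1, 6.4]
width: 0.24
grip_force: 39.3
```

>>> jog_arm --steps '{"x":[0, 0, 0, 0, 0], "y":[0, 0, 0, 0, 0], "z":[0, 0, 0.003, 0.002, 0], "twist":[0, 0, 0, 0, 0]}' --finger_gap 0.55

```text
time: 24.38
tool_pos: [0.4507, -0.226, 0.0484]
tcp_rot: [-2.358, -2.074, 0.001]
wrist_force: [0.1, -0.5, 0.3]
width: 0.554
grip_force: 0.0
```

>>> jog_arm --steps '{"x":[0, 0, 0, 0, 0], "y":[0, 0, 0, 0, 0], "z":[0, 0, 0, 0, 0], "twist":[0, 0, 0, 0, 0]}' --finger_gap 0 --grip_n 40

```text
time: 25.0
tool_pos: [0.451, -0.2263, 0.049]
tcp_rot: [-2.359, -2.075, 0.0]
wrist_force: [-1.3, -0.4, 2.4]
width: 0.247
grip_force: 39.1
```

>>> jog_arm --steps '{"x":[0, 0, 0, 0, 0], "y":[0, 0, 0, 0, 0], "z":[-0.015, -0.035, -0.04, -0.02, 0], "twist":[0, 0, 0, 0, 0]}'

```text
time: 25.62
tool_pos: [0.4529, -0.2272, 0.1618]
tcp_rot: [2.355, 2.071, 0.003]
wrist_force: [0.1, 0.1, -1.1]
width: 0.249
grip_force: 39.4
```

>>> jog_arm --steps '{"x":[0.0464, 0.0464, 0.0464, 0.0464, 0.0464], "y":[0.029, 0.029, 0.029, 0.029, 0.029], "z":[0, 0, 0, 0, 0], "twist":[0, 0, 0, 0, 0]}'

```text
time: 26.25
tool_pos: [0.6244, -0.0131, 0.1571]
tcp_rot: [-2.358, -2.074, 0.003]
wrist_force: [1.2, -1.3, -2.0]
width: 0.247
grip_force: 39.5
```

>>> jog_arm --steps '{"x":[0.0464, 0, 0, 0, 0], "y":[0.029, 0, 0, 0, 0], "z":[0, 0, 0.04, 0.035, 0], "twist":[0, 0, 0, 0, 0]}'

```text
time: 26.88
tool_pos: [0.6541, 0.0268, 0.0786]
tcp_rot: [-2.354, -2.07, 0.013]
wrist_force: [-0.1, 1.0, -1.2]
width: 0.244
grip_force: 39.6
```

```bash
python3 -c "
from h import *
go(.659,.028,.055)"
```

```text
go tool [0.0018 0.005  0.0236] at [0.6541 0.0268 0.0786]
```

>>> jog_arm --steps '{"x":[0, 0, 0, 0, 0], "y":[0.001, 0, 0, 0, 0], "z":[0.01, 0.008, 0.004, 0, 0], "twist":[0, 0, 0, 0, 0]}'

```text
time: 27.5
tool_pos: [0.6605, 0.0276, 0.0624]
tcp_rot: [2.358, 2.075, 0.001]
wrist_force: [0.2, 0.5, -0.3]
width: 0.25
grip_force: 39.6
```

>>> jog_arm --steps '{"x":[0, 0, 0, 0, 0], "y":[0, 0, 0, 0, 0], "z":[0.0015, 0.001, 0.001, 0.001, 0], "twist":[0, 0, 0, 0, 0]}'

```text
time: 28.12
tool_pos: [0.66, 0.0275, 0.0572]
tcp_rot: [-2.359, -2.075, 0.0]
wrist_force: [-0.2, 0.1, -1.2]
width: 0.25
grip_force: 39.6
```

>>> jog_arm --steps '{"x":[0, 0, 0, 0, 0], "y":[0, 0, 0, 0, 0], "z":[0.001, 0.001, 0.0005, 0, 0], "twist":[0, 0, 0, 0, 0]}'

```text
time: 28.75
tool_pos: [0.6602, 0.0276, 0.055]
tcp_rot: [2.359, 2.075, 0.0]
wrist_force: [-0.5, -0.2, 0.0]
width: 0.249
grip_force: 39.8
```

>>> jog_arm --steps '{"x":[0, 0, 0, 0], "y":[0, 0, 0, 0], "z":[0.0005, 0.0005, 0, 0], "twist":[0, 0, 0, 0]}'

```text
time: 29.25
tool_pos: [0.6605, 0.0276, 0.055]
tcp_rot: [2.359, 2.075, 0.001]
wrist_force: [-2.1, 0.3, 6.0]
width: 0.25
grip_force: 40.3
```

>>> jog_arm --steps '{"x":[0, 0, 0, 0, 0], "y":[0, 0, 0, 0, 0], "z":[-0.001, 0, -0.04, -0.06, -0.06], "twist":[0, 0, 0, 0, 0]}' --finger_gap 0.6

```text
time: 29.88
tool_pos: [0.6597, 0.0275, 0.2156]
tcp_rot: [-2.358, -2.074, 0.001]
wrist_force: [0.9, 0.6, -0.4]
width: 0.602
grip_force: 0.0
```

>>> jog_arm --steps '{"x":[0, 0, 0, 0, 0], "y":[-0.0534, -0.0534, -0.0534, -0.0534, 0], "z":[0, 0, 0, 0, 0], "twist":[0, 0, 0, 0, 0]}'

```text
time: 30.5
tool_pos: [0.4447, 0.0551, 0.214]
tcp_rot: [-2.357, -2.075, 0.002]
wrist_force: [0.4, 0.6, 0.6]
width: 0.599
grip_force: 0.0
```

>>> jog_arm --steps '{"x":[0, 0], "y":[0, 0], "z":[0, 0], "twist":[0, 0]}'

```text
time: 30.75
tool_pos: [0.4497, 0.0547, 0.2152]
tcp_rot: [2.359, 2.074, 0.001]
wrist_force: [0.1, -1.4, -0.1]
width: 0.603
grip_force: 0.0
```

```bash
python3 - <<'E'
from h import *;import cv2
go(.449,.056,.215)
i=bot.camera_info("wrist");im=bot.read_camera("wrist");cv2.imwrite("pics/w5.png",im[:,:,::-1])
print([proj("wrist",[.449,.056,z],i).round(0) for z in (0,.148)])
for r in bot.search_frame("wrist","bottle_a"): print(np.round(r["box"]),round(r["conf"],2))
E
```

```text
go tool [ 0.0012 -0.0009  0.0002] at [0.4497 0.0547 0.2152]
[array([251., 153.]), array([250., 189.])]
[400. 146. 488. 191.] 0.85
[427.  19. 496.  50.] 0.83
[201.  52. 232.  83.] 0.73
[262.  26. 291.  63.] 0.67
[413.  84. 489. 115.] 0.64
[230. 136. 269. 192.] 0.56
[392. 126. 446. 180.] 0.46
```

View pics/w5.png

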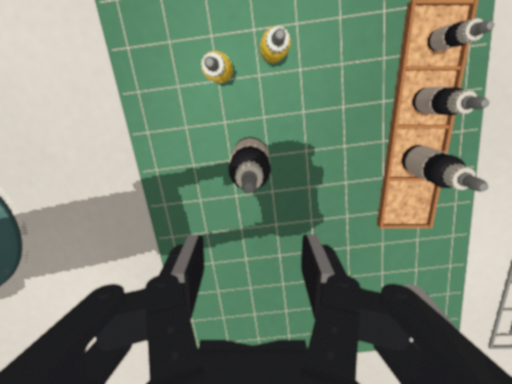

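Wrist view: a, b and c stand upright in bays 4, 3 and 2 (at (458,35), (447,102) and (440,168)). Bay 1 is empty. d's tip is at (249,185), so d ≈ (0.449, 0.057).

>>> jog_arm --steps '{"x":[0.0025, 0, 0, 0, 0], "y":[0, 0, 0, 0, 0], "z":[0.04, 0.05, 0.035, 0.01, 0], "twist":[0, 0, 0, 0, 0]}'

```text
time: 31.48
tool_pos: [0.449, 0.0572, 0.0798]
tcp_rot: [-2.359, -2.074, 0.001]
wrist_force: [1.2, 0.0, 0.9]
width: 0.601
grip_force: 0.0
```

>>> jog_arm --steps '{"x":[0, 0, 0, 0], "y":[0, 0, 0, 0], "z":[0.002, 0.002, 0.002, 0], "twist":[0, 0, 0, 0]}'

```text
time: 31.98
tool_pos: [0.4487, 0.0573, 0.0741]
tcp_rot: [2.359, 2.075, 0.0]
wrist_force: [0.5, 0.1, 0.1]
width: 0.601
grip_force: 0.0
```

>>> jog_arm --steps '{"x":[0, 0, 0], "y":[0, 0, 0], "z":[0.001, 0.001, 0], "twist":[0, 0, 0]}'

```text
time: 32.35
tool_pos: [0.4485, 0.0573, 0.0717]
tcp_rot: [-2.359, -2.075, 0.0]
wrist_force: [1.4, 0.5, 0.0]
width: 0.601
grip_force: 0.0
```

>>> jog_arm --steps '{"x":[0, 0, 0, 0, 0], "y":[0, 0, 0, 0, 0], "z":[0, 0, 0, 0, 0], "twist":[0, 0, 0, 0, 0]}' --finger_gap 0 --grip_n 50

```text
time: 32.98
tool_pos: [0.4486, 0.0573, 0.0721]
tcp_rot: [-2.359, -2.075, 0.0]
wrist_force: [-1.8, 1.3, 4.7]
width: 0.264
grip_force: 49.1
```

>>> jog_arm --steps '{"x":[0, 0, 0, 0, 0], "y":[0, 0, 0, 0, 0], "z":[-0.005, -0.015, -0.03, -0.03, 0], "twist":[0, 0, 0, 0, 0]}'

```text
time: 33.6
tool_pos: [0.4515, 0.0575, 0.1552]
tcp_rot: [2.356, 2.072, 0.009]
wrist_force: [0.6, 0.5, -2.1]
width: 0.264
grip_force: 49.4
```

>>> jog_arm --steps '{"x":[-0.04, -0.03, 0, 0, 0], "y":[0.02, 0.045, 0.05, 0.05, 0.045], "z":[0, 0, 0, 0, 0], "twist":[0, 0, 0, 0, 0]}'

```text
time: 34.22
tool_pos: [0.6487, -0.0394, 0.1497]
tcp_rot: [-2.358, -2.073, 0.003]
wrist_force: [-1.0, 0.7, -2.1]
width: 0.266
grip_force: 49.5
```

>>> jog_arm --steps '{"x":[0, 0, 0, 0, 0], "y":[0.0033, 0, 0, 0, 0], "z":[0, 0, 0.03, 0.02, 0], "twist":[0, 0, 0, 0, 0]}'

```text
time: 34.85
tool_pos: [0.6479, -0.0389, 0.099]
tcp_rot: [-2.355, -2.072, 0.007]
wrist_force: [0.4, -0.4, -2.5]
width: 0.264
grip_force: 49.7
```

```bash
python3 -c "
from h import *
go(.651,-.040,.078)"
```

```text
go tool [-0.0007  0.0033  0.021 ] at [ 0.6479 -0.0389  0.099 ]
```

>>> jog_arm --steps '{"x":[-0.001, 0, 0, 0, 0], "y":[0.001, 0, 0, 0, 0], "z":[0.008, 0.006, 0.003, 0, 0], "twist":[0, 0, 0, 0, 0]}'

```text
time: 35.48
tool_pos: [0.6524, -0.0405, 0.0852]
tcp_rot: [2.359, 2.075, 0.001]
wrist_force: [-0.6, 0.6, -3.2]
width: 0.261
grip_force: 49.8
```

>>> jog_arm --steps '{"x":[0, 0, 0, 0], "y":[0, 0, 0, 0], "z":[0.001, 0.001, 0.001, 0], "twist":[0, 0, 0, 0]}'

```text
time: 35.98
tool_pos: [0.652, -0.0405, 0.0817]
tcp_rot: [-2.359, -2.075, 0.0]
wrist_force: [0.2, 0.4, -2.6]
width: 0.263
grip_force: 49.8
```

>>> jog_arm --steps '{"x":[0, 0, 0, 0], "y":[0, 0, 0, 0], "z":[0.001, 0.001, 0.001, 0], "twist":[0, 0, 0, 0]}'

```text
time: 36.48
tool_pos: [0.652, -0.0405, 0.0787]
tcp_rot: [-2.359, -2.075, 0.0]
wrist_force: [0.4, -0.3, -2.1]
width: 0.267
grip_force: 49.8
```

>>> jog_arm --steps '{"x":[0, 0, 0, 0], "y":[0, 0, 0, 0], "z":[0.0005, 0.0005, 0, 0], "twist":[0, 0, 0, 0]}'

```text
time: 36.98
tool_pos: [0.6522, -0.0405, 0.0782]
tcp_rot: [2.359, 2.075, 0.0]
wrist_force: [-0.4, -0.2, -0.8]
width: 0.267
grip_force: 50.0
```

>>> jog_arm --steps '{"x":[0, 0, 0, 0], "y":[0, 0, 0, 0], "z":[0.0005, 0.0005, 0, 0], "twist":[0, 0, 0, 0]}'

```text
time: 37.48
tool_pos: [0.6526, -0.0405, 0.0781]
tcp_rot: [2.358, 2.074, 0.001]
wrist_force: [-2.9, -0.5, 6.0]
width: 0.268
grip_force: 50.6
```

Contact at 6 N, so I'm releasing d and retreating.

>>> jog_arm --steps '{"x":[0, 0, 0, 0, 0], "y":[0, 0, 0, 0, 0], "z":[-0.001, 0, -0.03, -0.06, -0.06], "twist":[0, 0, 0, 0, 0]}' --finger_gap 0.6

```text
time: 38.1
tool_pos: [0.6517, -0.0404, 0.2284]
tcp_rot: [-2.358, -2.074, 0.002]
wrist_force: [0.5, -0.1, 0.9]
width: 0.599
grip_force: 0.0
```

>>> jog_arm --steps '{"x":[0, 0, 0, 0, 0], "y":[-0.05, -0.05, -0.05, -0.05, 0], "z":[0, 0, 0, 0, 0], "twist":[0, 0, 0, 0, 0]}'

```text
time: 38.72
tool_pos: [0.4507, -0.0145, 0.2273]
tcp_rot: [-2.358, -2.075, 0.001]
wrist_force: [0.8, -0.2, 1.1]
width: 0.6
grip_force: 0.0
```

```bash
python3 - <<'E'
from h import *;import cv2
a=cv2.resize(bot.read_camera("side")[105:245,190:330],None,fx=2.8,fy=2.8,interpolation=2)
w=cv2.resize(bot.read_camera("top")[95:235,85:285],None,fx=2,fy=2.8,interpolation=2)
cv2.imwrite("pics/f.png",np.hstack([a,w])[:,:,::-1])
E
```

```text
(no output)
```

View pics/f.png

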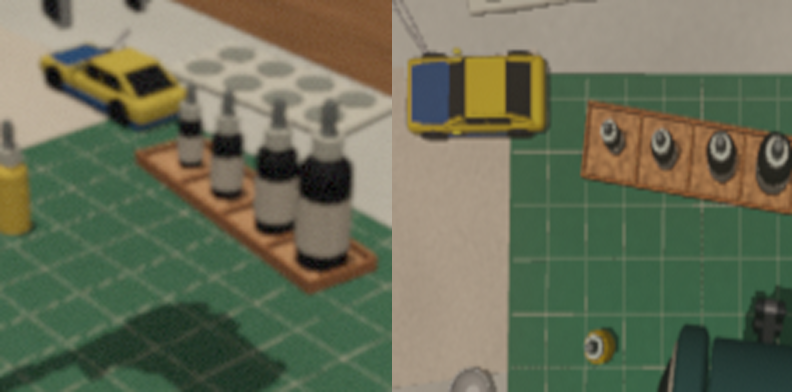

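Both views show all four bottles upright, one per compartment. The smallest is next to the car and the largest at the far end. The car hasn't moved, and the arm is clear.

```bash
python3 -c "
from workcell import bot
print(bot.finish_job())"
```

```text
the job is handed in; nothing more can be done
None
```

The job is handed in: all four bottles stand upright in the tray in size order, smallest next to the car, and the car is unmoved; b slipped from its cap to its bulb on the first lift and was set back on the bench and regripped before placing.

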